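# Rack the ceramic plates and shut the comb gate

### The arm

A 7-joint arm with a two-finger parallel gripper is mounted at the origin on the work surface; the furniture and walls round the work are solid. World frame = base frame: x ahead of the robot, y to its left, z up, the work surface at z = 0. Lengths are in m, angles in rad, forces in N, time in s.
With the tool pointing down it reaches from about 0.425 to 0.875 m from the base axis. Payload 4.7 kg.
Tool frame: the origin (TCP) lies at the very end of the fingers, on their centre line; the grasp point (between the pads) lies 19 mm behind it; z points along the fingers, y is the line along which they close (so a half turn about z gives the same grasp; the last joint's range is limited). The gripper opens to 87 mm and grips with 3 to 60 N. Pads are 19 mm wide; open, the fingers measure 117 mm over their backs; the gripper's body (75 mm by 190 mm) begins 51 mm behind the grasp point.
Start: joints at [-1.333, 0.321, -0.07, 1.45, 0.023, 1.371, -0.057], TCP at [0.144, 0.634, 0.223] pointing down, gripper open.
Joint ranges: [-2.86, 2.86], [-0.3, 2.09], [-1.38, 1.24], [0.06, 2.45], [-1.56, 4.7], [0.09, 2.05], [-2.69, 2.69]. Speed limits (rad/s): [2.57, 2.57, 3.14, 3.14, 3.14, 3.14, 3.14].

### API

Orientations are given as a unit quaternion [w, x, y, z].
In Python, from cell import robot gives the robot as it stands. The module is installed in compiled form; this text tells all that it offers.
- The arm moves only by the shell command python3 -m creep 'ROWS' [FORCE]. ROWS is JSON, a list of rows, each a list of 7 numbers: the turn, a rotation vector about the tool's x, y, z in units of 8 degrees (1.0 is 8 degrees), then the shift along the tool's x, y, z in units of 0.05 m (1.0 is 0.05 m), then the opening, from 0 (shut) to 1 (fully open). A call has 1 to 20 rows; each row shifts and turns the commanded pose from where the row before left it, along the tool's axes as they then stand; what a row does not reach is not made up. A row lasts 1/10 s, in which the tool goes at most 50 mm and 8.59 degrees, less where a joint would pass 70% of its speed; a pose out of reach is approached as far as the arm can. A call with a number of a shift or a turn outside -1 to 1 is refused whole. A call with a gripper value outside its range is refused whole. The fingers move at their own pace and stop on an object; FORCE is the grip in N (left out, the last holds). Time passes only in rows, so rows that do not move let the fingers close. It gives the time, the measured TCP pose, the force, the opening and the grip force at its end, in the units of the state.
- robot.observe(): the state, without advancing time (a new reading comes with each control period).
- robot.get_image(name): name is "scene" or "top"; returns a dict with "frame" (420x560x3 uint8, blue, green, red), "intrinsics" (3x3 intrinsics, pixels), "eye" and "rotation" of the camera in the world. Camera axes: x right, y down, z forward; pixel columns grow to the right and rows downward; lengths in m; the calibration is good to about 2 mm. A picture is of the moment at which its call begins. There is no depth.
- robot.hand_in(): hands the job in; it is judged then, once.
The state is a dict: "t": time; "joint_pos": joint angles; "joint_velocities": joint speeds; "tau": joint torques, N m; "ee_pos": TCP position; "ee_rot": TCP orientation; "force": force on the tool from outside, world axes, zero at the start; "ft_torque": the same for the moment, N m; "finger_gap": finger opening in m; "finger_force": force on a finger pad.
Only numpy, scipy, OpenCV 4.12 (cv2) and the standard library are available. Lean on these libraries where they do the work, as an engineer would, in place of code of your own. Each camera call takes 0.05 s, during which the arm holds its last target. There are 200 camera calls.

### The job

Slide each ground ceramic plate flat across the table, without lifting it, lengthwise into a bay of its own in the low rack until it is fully home, and when all are in, slide the comb gate fully to the left by its black handle so that it bars the bays. The plates chip easily: grip and press them lightly, with about 30 N on each finger at most, never press one against the rack with more than 25 N, and leave the bottle, the tape and the pot where they are.

Things in the scene. Friction and masses are not known exactly. Their poses are not given: they have to be found in the camera images.
- plate1: ground white ceramic plate (3 or 4 such plates are present, all alike), 120 long (its x) x 52 wide (its y) x 18 thick (z), about 0.4 kg, lying flat on the table; origin at the centre of its underside. A half turn makes no difference. Grasp it across the 52 mm width.
- plate2: ground white ceramic plate (3 or 4 such plates are present, all alike), 120 long (its x) x 52 wide (its y) x 18 thick (z), about 0.4 kg, lying flat on the table; origin at the centre of its underside. A half turn makes no difference. Grasp it across the 52 mm width.
- plate3: ground white ceramic plate (3 or 4 such plates are present, all alike), 120 long (its x) x 52 wide (its y) x 18 thick (z), about 0.4 kg, lying flat on the table; origin at the centre of its underside. A half turn makes no difference. Grasp it across the 52 mm width.
- plate4: ground white ceramic plate (3 or 4 such plates are present, all alike), 120 long (its x) x 52 wide (its y) x 18 thick (z), about 0.4 kg, lying flat on the table; origin at the centre of its underside. A half turn makes no difference. Grasp it across the 52 mm width.
- rack: fixed low aluminium rack, 370 wide, 136 deep, with 4 bays open towards the robot and no floor: plates slide in on the table. Origin on the table, middle of the front plane; x points into the bays, y left, z up. Bay centres y = 127.5, 42.5, -42.5, -127.5 mm. Walls between bays 30 thick, 22 high, from x = 0. Roof over the bays from x = 30 to the back, underside 22, top 28 high.
- bay1 (a point): home point of the leftmost bay: where the centre of a plate fully home lies, on the table, 64 mm behind the front plane on the bay's centre line; axes as the rack's. Bays are 55 wide between walls whose fronts are round noses of radius 15 (lead-in). The end stop is at x = 124 of the rack; a plate home has its tail face at x = 4, just inside the front, reachable from above with closed fingertips.
- bay2 (a point): home point of the second bay, as bay1
- bay3 (a point): home point of the third bay, as bay1
- bay4 (a point): home point of the rightmost bay, as bay1
- gate (a joint): slide of the dark steel comb gate on the rack's roof, m: 0 = open (its 4 hanging fingers stand before walls), 0.046 = shut, to the rack's left (+y), a finger before each bay. 2 N friction, stays put; blocked by a plate sticking out. The fingers are 14 wide (y), x = -10 to -3 of the rack, from height 39 down to 6; each hangs on an arm 14 wide, 33 to 39 high, from the bar at x = 36 to 52.
- gate_handle (a point): top centre of the gate's black handle, a block 28 (x) x 14 (y) x 30 high, top 68 mm above the table, at x = 46 and y = the gate joint's value in the rack's frame. Pinch it across its 14 mm, or push its side to the rack's left.
- wash_bottle: white wash bottle, 60 dia, 187 high, bystander; origin at centre of underside
- tape_roll: roll of tape lying flat, 90 dia, 19 high, bystander; origin at centre of underside
- pot: small pot with a screw lid, 45 dia, 52 high, bystander; origin at centre of underside
There are look-alikes about, which are no part of the job. What is shaped like the plate4 but green, orange or pink is not meant.

How it is judged:
On the way, in this order (a step that is already met when the one before it is completed fails the run):
1. every plate that is present lies fully home in a bay ((horizontal distance between plate1 and bay1 below 0.01 m or horizontal distance between plate1 and bay2 below 0.01 m or horizontal distance between plate1 and bay3 below 0.01 m or horizontal distance between plate1 and bay4 below 0.01 m) and angle between the x axis of each of plate1, plate2, plate3, plate4 and the x axis of rack, either way round below 0.08 rad and height (world z) of each of plate1, plate2, plate3, plate4 below 0.006 m and (horizontal distance between plate2 and bay1 below 0.01 m or horizontal distance between plate2 and bay2 below 0.01 m or horizontal distance between plate2 and bay3 below 0.01 m or horizontal distance between plate2 and bay4 below 0.01 m) and (horizontal distance between plate3 and bay1 below 0.01 m or horizontal distance between plate3 and bay2 below 0.01 m or horizontal distance between plate3 and bay3 below 0.01 m or horizontal distance between plate3 and bay4 below 0.01 m) and (horizontal distance between plate4 and bay1 below 0.01 m or horizontal distance between plate4 and bay2 below 0.01 m or horizontal distance between plate4 and bay3 below 0.01 m or horizontal distance between plate4 and bay4 below 0.01 m)), for 0.2 s.
2. the gate is shut with every plate home (all of step 1 and value of joint gate above 0.038 m), for 0.2 s.
At the end, for the whole second after the job is handed in: Every plate present lies flat in a bay, its centre within 10 mm of that bay's home point and its length within 0.08 rad of the bay's; the gate is shut (joint above 38 mm of 46); all is at rest (all of step 2 and linear speed of each of plate1, plate2, plate3, plate4 below 0.02 m/s); the robot touches nothing.
It fails at once if the fingers bear on a plate with more than 70 N, both fingers together (contact force between the fingers and plate1 above 70 N or contact force between the fingers and plate2 above 70 N or contact force between the fingers and plate3 above 70 N or contact force between the fingers and plate4 above 70 N).
It fails at once if the robot presses a plate against the rack with more than 35 N ((contact force between plate1 and rack above 35 N and contact force between the fingers and plate1 above 3 N) or (contact force between plate2 and rack above 35 N and contact force between the fingers and plate2 above 3 N) or (contact force between plate3 and rack above 35 N and contact force between the fingers and plate3 above 3 N) or (contact force between plate4 and rack above 35 N and contact force between the fingers and plate4 above 3 N)).
It fails at once if a plate is lifted more than 30 mm off the table (height (world z) of any of plate1, plate2, plate3, plate4 above 0.03 m).
It fails at once if the bottle, the tape or the pot is displaced by more than 30 mm (distance of any of wash_bottle, tape_roll, pot from where it was at the start of the episode above 0.03 m).
Of plate1, plate2, plate3, plate4 only 3 to 4 are there at a start; the rules pass over those that are not, and their reading is None.
At some moment in a run one of plate1, plate2, plate3, plate4 may be knocked a few centimetres aside while the robot is not near it.
Once in a run the grip may slacken for a moment while it holds something.
It also fails if it takes over 210 s, if anything falls off the work surface, if the arm or the gripper's body presses on something with over 40 N, if the wrist force passes 120 N, or if a joint passes its speed limit or range.

## Working session

There is one attempt and no reset: what is moved stays moved. The work goes in short steps, Python scripts to look and compute and a shell command to move; the robot and the scene stay as the last step left them, time stands still between calls to the robot, and variables do not carry over. Pictures are saved under pics/ and viewed, at most 14 in all, crops included, and the job is handed in when it is done.

```bash
mkdir -p pics
cat > h.py <<'E'
import numpy as np, cv2, json
from cell import robot
def shot(name, fn=None, scale=None):
    d=robot.get_image(name)
    if fn: cv2.imwrite('pics/'+fn, d['frame'])
    return d
def ray(d,uv,z):
    uv=np.atleast_2d(np.array(uv,float)); K=np.array(d['intrinsics']);R=np.array(d['rotation']);e=np.array(d['eye'])
    r=(R@np.linalg.inv(K)@np.c_[uv,np.ones(len(uv))].T).T
    s=(z-e[2])/r[:,2]
    return e+r*s[:,None]
def proj(d,P):
    K=np.array(d['intrinsics']);R=np.array(d['rotation']);e=np.array(d['eye'])
    q=(K@R.T@(np.atleast_2d(P)-e).T).T
    return q[:,:2]/q[:,2:]
E
python3 - <<'E'
from h import *
for n in('top','scene'):
    d=shot(n,n+'0.png'); print(n,np.round(d['eye'],3),np.round(d['rotation'],3).tolist(),np.round(d['intrinsics'],1).tolist())
s=robot.observe(); print({k:np.round(v,3).tolist() for k,v in s.items()})
E
```

```text
top [ 0.353 -0.067  1.564] [-0.023, 0.71, -0.703, 0.024] [[417.0, 0.0, 275.0], [0.0, 417.0, 207.2], [0.0, 0.0, 1.0]]
scene [-0.399  0.399  1.002] [0.194, -0.478, 0.787, -0.338] [[420.9, 0.0, 274.2], [0.0, 420.9, 210.0], [0.0, 0.0, 1.0]]
{'t': 0.1, 'joint_pos': [-1.333, 0.322, -0.07, 1.452, 0.023, 1.371, -0.057], 'joint_velocities': [0.0, -0.003, -0.001, -0.002, 0.002, -0.0, 0.0], 'tau': [0.0, -49.256, -0.405, -31.34, -0.064, 0.039, 0.0], 'ee_pos': [0.144, 0.633, 0.222], 'ee_rot': [-0.0, 0.112, 0.994, -0.001], 'force': [-0.098, 0.247, 0.195], 'ft_torque': [-0.001, 0.007, 0.016], 'finger_force': 0.0, 'finger_gap': 0.087}
```

```bash
sed -i "s/R=np.array(d\['rotation'\])/R=rot(d['rotation'])/" h.py
cat >> h.py <<'E'
from scipy.spatial.transform import Rotation as Rn
def rot(q): q=np.array(q); return Rn.from_quat([q[1],q[2],q[3],q[0]]).as_matrix()
E
python3 -c "
from h import *
s=robot.observe();print(rot(s['ee_rot']).round(3))"
```

```text
[[-0.975  0.222 -0.   ]
 [ 0.222  0.975 -0.002]
 [-0.    -0.002 -1.   ]]
```

View pics/top0.png

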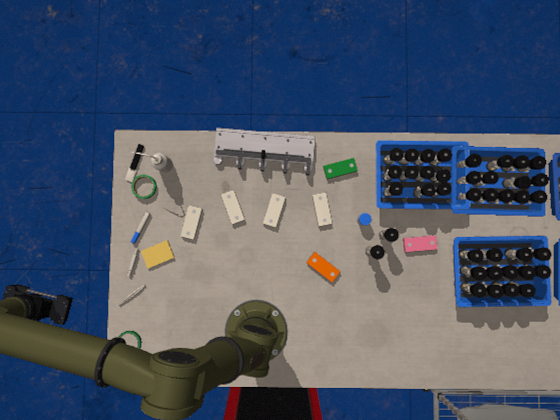

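View pics/scene0.png

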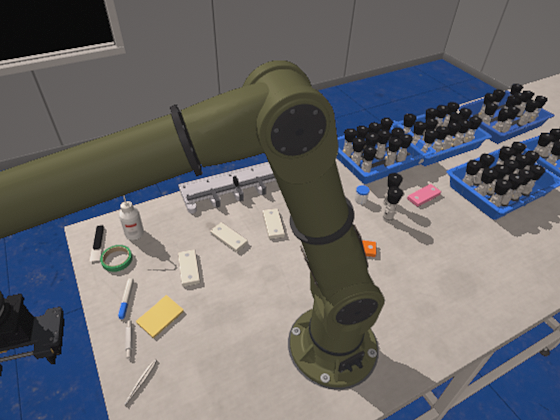

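Four white plates in the top picture, at (191,222), (233,207), (274,210) and (322,209). The look-alikes are green (340,168), orange (323,267), pink (420,243) and the yellow pad (157,254). The rack is at about (265,147), with its black handle at (263,155). The bottle is at (157,160), the tape at (144,187) and the pot at (365,219). I'll measure these and check them in one crop.

```bash
cat >> h.py <<'E'
def plates(d,zt=0.018,lo=(165,165,165),amin=150,amax=2000):
    f=d['frame']; hsv=cv2.cvtColor(f,cv2.COLOR_BGR2HSV)
    m=((hsv[...,2]>195)&(hsv[...,1]<60)).astype(np.uint8)*255
    m=cv2.morphologyEx(m,cv2.MORPH_CLOSE,np.ones((5,5)))
    out=[]
    for c in cv2.findContours(m,cv2.RETR_EXTERNAL,cv2.CHAIN_APPROX_NONE)[0]:
        if not 60<cv2.contourArea(c)<amax: continue
        P=ray(d,c[:,0,:],zt)
        r=cv2.minAreaRect((P[:,:2]*1000).astype(np.float32))
        b=cv2.boxPoints(r); e1=b[1]-b[0]; e2=b[2]-b[1]
        L=e1 if np.hypot(*e1)>np.hypot(*e2) else e2
        a=np.degrees(np.arctan2(L[1],L[0])); a=(a+90)%180-90
        M=cv2.moments(c); px=(M['m10']/M['m00'],M['m01']/M['m00'])
        out.append((np.round(px,1).tolist(),np.round(r[0],1).tolist(),round(a,1),np.round(sorted(r[1]),1).tolist()))
    return out
E
python3 - <<'E'
from h import *
d=shot('top')
for p in plates(d): print(p)
f=d['frame']
for n,u in dict(p1=(191,222),p2=(233,207),p3=(274,210),p4=(322,209)).items():print(n,f[u[1],u[0]+4])
cv2.imwrite('pics/crop.png',cv2.resize(f[115:245,165:365],None,fx=4,fy=4,interpolation=cv2.INTER_CUBIC))
E
```

```text
([190.5, 221.8], [397.8, 245.5], np.float32(-13.7), [46.2, 114.8])
([273.5, 209.8], [445.8, -62.1], np.float32(-17.1), [46.8, 115.3])
([321.9, 208.8], [451.3, -241.7], np.float32(11.5), [44.6, 115.4])
([232.1, 206.5], [456.3, 91.9], np.float32(21.1), [45.8, 114.9])
p1 [170 193 206]
p2 [174 195 209]
p3 [175 196 210]
p4 [171 193 208]
```

View pics/crop.png

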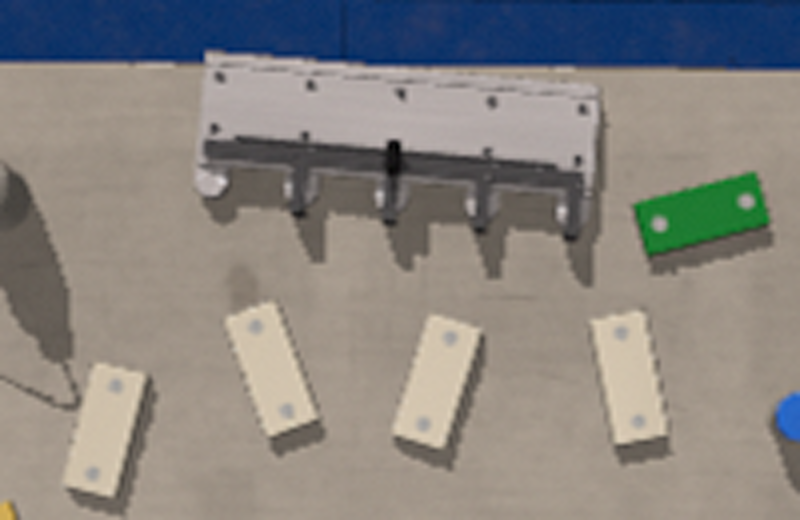

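The crop shows four identical white plates, all real. The green one at right is a decoy. The rack roof has two rows of screws, the gate is open with its dark handle at (394,155) in the crop, and the left nose is at (210,183). Next I measure the rack.

```bash
cat >> h.py <<'E'
def rowsto(x,y,z,yaw):
    """turn and shift needed; yaw deg of tool x (mod 180), tool kept pointing down"""
    s=robot.observe(); R=rot(s['ee_rot']); p=s['ee_pos']
    cur=np.degrees(np.arctan2(R[1,0],R[0,0])); dy=(yaw-cur+90)%180-90
    tilt=Rn.from_matrix(R).apply([0,0,1])
    R2=Rn.from_euler('z',dy,degrees=True).as_matrix()@R
    t=R2.T@(np.array([x,y,z])-p)
    print('pos',np.round(p,4),'yaw %.1f tilt %s'%(cur,np.round(tilt[:2],4)),'| turn z units %.2f'%(-dy/8),'shift units',np.round(t/0.05,3),'mm',np.round(t*1000,1))
E
python3 - <<'E'
from h import *
d=shot('top'); f=d['frame']
g=cv2.cvtColor(f,cv2.COLOR_BGR2GRAY)
G=cv2.resize(g[115:190,205:325],None,fx=6,fy=6,interpolation=cv2.INTER_CUBIC)
bh=cv2.morphologyEx(G,cv2.MORPH_BLACKHAT,np.ones((25,25)))
for c in cv2.findContours((bh>45).astype(np.uint8),cv2.RETR_EXTERNAL,cv2.CHAIN_APPROX_NONE)[0]:
    M=cv2.moments(c)
    if M['m00']>60:
        u=((M['m10']/M['m00']+.5)/6-.5+205,(M['m01']/M['m00']+.5)/6-.5+115); print('scr',np.round(u,1),M['m00'],np.round(ray(d,u,.028)[0]*1000,1))
# back edge and sides: neutral bright pixels
hsv=cv2.cvtColor(f,cv2.COLOR_BGR2HSV)
for u in ((230,135),(260,140),(300,145),(300,149),(260,137),(205,150),(340,190)): print(u,f[u[1],u[0]],hsv[u[1],u[0]])
m=((f[...,0].astype(int)>f[...,2]-4)&(hsv[...,2]>110)&(hsv[...,1]<40)).astype(np.uint8)
c=max(cv2.findContours(m[115:190,205:325],cv2.RETR_EXTERNAL,cv2.CHAIN_APPROX_NONE)[0],key=cv2.contourArea)[:,0,:]+[205,115]
P=ray(d,c,.028)[:,:2]*1000; r=cv2.minAreaRect(P.astype(np.float32)); print(r,np.round(cv2.boxPoints(r),1).tolist())
mh=(hsv[...,2]<45).astype(np.uint8); 
for cc in cv2.findContours(mh[140:175,250:275],cv2.RETR_EXTERNAL,cv2.CHAIN_APPROX_NONE)[0]:
    q=cc[:,0,:]+[250,140]; print('hand',len(q),q.min(0),q.max(0),np.round(ray(d,q.mean(0),.068)*1000,1))
E
```

```text
scr [307.1 173.9] 87.5 [ 579.8 -185.1   28. ]
scr [261.9 170.1] 83.5 [592.4 -17.5  28. ]
scr [239.4 167.9] 152.5 [599.5  66.4  28. ]
scr [323.9 168.2] 191.0 [ 601.9 -247.7   28. ]
scr [284.8 165.8] 130.5 [ 609.3 -102.3   28. ]
scr [262.8 161.7] 309.5 [623.9 -20.1  28. ]
scr [309.  154.7] 163.5 [ 651.9 -192.    28. ]
scr [286.3 152.4] 114.5 [ 659.9 -107.5   28. ]
scr [263.  150.8] 277.0 [664.7 -20.5  28. ]
scr [240.8 148.4] 119.0 [673.   62.4  28. ]
scr [218.2 146.7] 183.0 [678.3 146.8  28. ]
scr [314.5 153.1] 1125.5 [ 658.3 -212.5   28. ]
scr [310.3 141.9] 194.0 [ 700.2 -196.4   28. ]
scr [287.6 140.1] 203.0 [ 706.3 -111.6   28. ]
scr [264.8 138. ] 184.0 [713.2 -26.7  28. ]
scr [242.3 135.9] 190.0 [720.1  57.7  28. ]
scr [219.5 133.9] 194.5 [727.  142.6  28. ]
(230, 135) [168 170 179] [  5  16 179]
(260, 140) [169 171 181] [  5  17 181]
(300, 145) [168 171 179] [  8  16 179]
(300, 149) [166 167 176] [  3  14 176]
(260, 137) [166 168 178] [  5  17 178]
(205, 150) [136 148 159] [ 16  37 159]
(340, 190) [138 150 162] [ 15  38 162]
((620.708740234375, -9.872851371765137), (3.7536730766296387, 0.0), -179.2563018798828) [[622.5999755859375, -9.800000190734863], [622.5999755859375, -9.800000190734863], [618.7999877929688, -9.899999618530273], [618.7999877929688, -9.899999618530273]]
hand 2 [261 170] [262 170] [[586.4 -17.1  68. ]]
hand 18 [261 150] [265 158] [[643.3 -22.2  68. ]]
```

Run:
```python
from h import *
d=shot('top'); f=d['frame'].astype(int)
def W(o,x,y,z): 
    c,s=np.cos(np.radians(-4.55)),np.sin(np.radians(-4.55)); return np.array([o[0]+c*x-s*y,o[1]+s*x+c*y,z])
o=(.599,-.0178)
for n,p in dict(nose22=(0,.17,.022),nose0=(0,.17,0),nose155=(0.015,.185,.022),back28=(.136,.0425,.028),roofront=(.03,.12,.028),handF=(.032,0,.068),handB=(.06,0,.068),handF39=(.032,0,.039)).items(): print(n,proj(d,W(o,*p)).round(1))
c=int(round(proj(d,W(o,.136,.0425,.028))[0,0])); print('backcol',c,[(r,*f[r,c]) for r in range(126,140)])
print('nose col218',[(r,*f[r,218]) for r in range(154,171)])
print('hand col263',[(r,*f[r,263]) for r in range(146,164)])
```

```text
nose22 [[216.7 164.5]]
nose0 [[217.5 165.5]]
nose155 [[213.1 160.2]]
back28 [[254.1 131.4]]
roofront [[230.7 157.5]]
handF [[262.5 157.8]]
handB [[263.2 150.2]]
handF39 [[262.8 159.3]]
backcol 254 [(126, np.int64(102), np.int64(52), np.int64(18)), (127, np.int64(103), np.int64(52), np.int64(13)), (128, np.int64(101), np.int64(50), np.int64(10)), (129, np.int64(101), np.int64(46), np.int64(4)), (130, np.int64(110), np.int64(82), np.int64(78)), (131, np.int64(143), np.int64(148), np.int64(158)), (132, np.int64(176), np.int64(179), np.int64(189)), (133, np.int64(164), np.int64(166), np.int64(174)), (134, np.int64(135), np.int64(137), np.int64(144)), (135, np.int64(170), np.int64(172), np.int64(181)), (136, np.int64(166), np.int64(168), np.int64(177)), (137, np.int64(168), np.int64(171), np.int64(180)), (138, np.int64(172), np.int64(174), np.int64(183)), (139, np.int64(170), np.int64(171), np.int64(180))]
nose col218 [(154, np.int64(78), np.int64(79), np.int64(83)), (155, np.int64(105), np.int64(106), np.int64(113)), (156, np.int64(95), np.int64(97), np.int64(102)), (157, np.int64(110), 
[... 894 characters left out ...]
, np.int64(165)), (150, np.int64(31), np.int64(29), np.int64(31)), (151, np.int64(23), np.int64(21), np.int64(22)), (152, np.int64(24), np.int64(22), np.int64(23)), (153, np.int64(20), np.int64(21), np.int64(23)), (154, np.int64(25), np.int64(23), np.int64(24)), (155, np.int64(22), np.int64(21), np.int64(22)), (156, np.int64(17), np.int64(14), np.int64(17)), (157, np.int64(4), np.int64(2), np.int64(5)), (158, np.int64(23), np.int64(25), np.int64(25)), (159, np.int64(47), np.int64(46), np.int64(48)), (160, np.int64(44), np.int64(43), np.int64(45)), (161, np.int64(45), np.int64(44), np.int64(46)), (162, np.int64(50), np.int64(49), np.int64(53)), (163, np.int64(60), np.int64(59), np.int64(62))]
```

```bash
cat >> h.py <<'E'
O=np.array([.601,-.018]); TH=-4.55
EX=np.array([np.cos(np.radians(TH)),np.sin(np.radians(TH))]); EY=np.array([-EX[1],EX[0]])
BY=[None,.1275,.0425,-.0425,-.1275]
def rk(x,y): return O+EX*x+EY*y
def tork(p): q=np.array(p[:2])-O; return np.array([q@EX,q@EY])
def go_rack(x,y,z): rowsto(*rk(x,y),z,TH)
E
python3 - <<'E'
from h import *
rowsto(.4376,.0847,.09,21.1)
E
```

```text
pos [0.1442 0.6335 0.222 ] yaw 167.2 tilt [-0.0001 -0.0009] | turn z units -4.24 shift units [ -1.522 -12.351   2.651] mm [ -76.1 -617.5  132.6]
```

```bash
python3 -m creep '[[0,0,-0.85,0,0,0,1],[0,0,-0.85,0,0,0,1],[0,0,-0.85,0,0,0,1],[0,0,-0.85,0,0,0,1],[0,0,-0.84,0,0,0,1],[0,0,0,-0.1,-0.823,0,1],[0,0,0,-0.1,-0.823,0,1],[0,0,0,-0.1,-0.823,0,1],[0,0,0,-0.1,-0.823,0,1],[0,0,0,-0.1,-0.823,0,1],[0,0,0,-0.1,-0.823,0,1],[0,0,0,-0.1,-0.823,0,1],[0,0,0,-0.1,-0.823,0,1],[0,0,0,-0.1,-0.823,0,1],[0,0,0,-0.1,-0.823,0,1],[0,0,0,-0.1,-0.823,0,1],[0,0,0,-0.1,-0.823,0,1],[0,0,0,-0.1,-0.823,0,1],[0,0,0,-0.1,-0.823,0,1],[0,0,0,-0.1,-0.823,0,1]]' 20
python3 - <<'E'
from h import *
rowsto(.4376,.0847,.09,21.1)
E
```

```text
t: 2.25
ee_pos: [0.437, 0.0833, 0.2228]
ee_rot: [0.0, -0.183, 0.983, 0.0]
force: [0.7, 0.1, 0.4]
finger_gap: 0.087
finger_force: 0.0
pos [0.437  0.0833 0.2228] yaw -158.9 tilt [0.0007 0.0007] | turn z units 0.00 shift units [-0.019  0.02   2.656] mm [ -1.    1.  132.8]
```

```bash
python3 -m creep '[[0,0,0,0,0,0.8,1],[0,0,0,0,0,0.8,1],[0,0,0,0,0,0.8,1],[0,0,0,0,0,0.8,1],[0,0,0,0,0,0.6,1],[0,0,0,0,0,0.3,1],[0,0,0,0,0,0.2,1],[0,0,0,0,0,0.06,1],[0,0,0,0,0,0,1]]' 20; python3 -m creep '[[0,0,0,0,0,0,0.7],[0,0,0,0,0,0,0.6],[0,0,0,0,0,0,0.5],[0,0,0,0,0,0,0.5],[0,0,0,0,0,0,0.4],[0,0,0,0,0,0,0.4],[0,0,0,0,0,0,0.4]]' 20
python3 - <<'E'
from h import *
go_rack(-.1,.0425,.005)
E
```

```text
t: 3.15
ee_pos: [0.4368, 0.085, 0.0048]
ee_rot: [0.0, -0.183, 0.983, 0.0]
force: [-0.2, 0.1, -0.7]
finger_gap: 0.0867
finger_force: 0.0
t: 3.85
ee_pos: [0.4366, 0.085, 0.0047]
ee_rot: [0.0, -0.183, 0.983, 0.0]
force: [-0.6, 0.6, 3.0]
finger_gap: 0.0513
finger_force: 20.0
pos [0.4366 0.085  0.0047] yaw -158.9 tilt [0.0001 0.0001] | turn z units 3.21 shift units [-1.442 -0.942 -0.006] mm [-72.1 -47.1  -0.3]
```

```bash
python3 -m creep '[[0,0,0.535,0,0,0,0.4],[0,0,0.535,0,0,0,0.4],[0,0,0.535,0,0,0,0.4],[0,0,0.535,0,0,0,0.4],[0,0,0.535,0,0,0,0.4],[0,0,0.535,0,0,0,0.4],[0,0,0,-0.18,-0.118,0,0.4],[0,0,0,-0.18,-0.118,0,0.4],[0,0,0,-0.18,-0.118,0,0.4],[0,0,0,-0.18,-0.118,0,0.4],[0,0,0,-0.18,-0.118,0,0.4],[0,0,0,-0.18,-0.118,0,0.4],[0,0,0,-0.18,-0.118,0,0.4],[0,0,0,-0.18,-0.118,0,0.4],[0,0,0,0,0,0,0.4]]'
python3 - <<'E'
from h import *
go_rack(-.1,.0425,.005)
d=shot('top','t1.png');f=d['frame']
for p in plates(d): print(p,tork(np.array(p[1])/1000).round(4))
cv2.imwrite('pics/t1c.png',cv2.resize(f[115:255,165:365],None,fx=4,fy=4,interpolation=cv2.INTER_CUBIC))
E
```

```text
t: 5.35
ee_pos: [0.5052, 0.032, 0.0047]
ee_rot: [0.0, 0.04, 0.999, 0.0]
force: [1.2, 0.6, 3.2]
finger_gap: 0.052
finger_force: 20.0
pos [0.5052 0.032  0.0047] yaw 175.4 tilt [0.0005 0.0002] | turn z units -0.00 shift units [ 0.011  0.005 -0.006] mm [ 0.5  0.2 -0.3]
([190.3, 221.8], [398.0, 246.4], np.float32(-13.7), [49.1, 116.6]) [-0.2233  0.2475]
([277.9, 202.0], [465.4, -75.6], np.float32(-13.5), [35.2, 72.3]) [-0.1306 -0.0682]
([321.8, 208.8], [451.2, -241.2], np.float32(11.4), [46.8, 116.9]) [-0.1316 -0.2344]
([262.7, 143.6], [691.1, -20.9], np.float32(-72.5), [46.6, 90.1]) [0.09   0.0043]
([234.3, 132.5], [729.8, 62.6], np.float32(86.2), [29.8, 184.7]) [0.122  0.0906]
```

View pics/t1c.png

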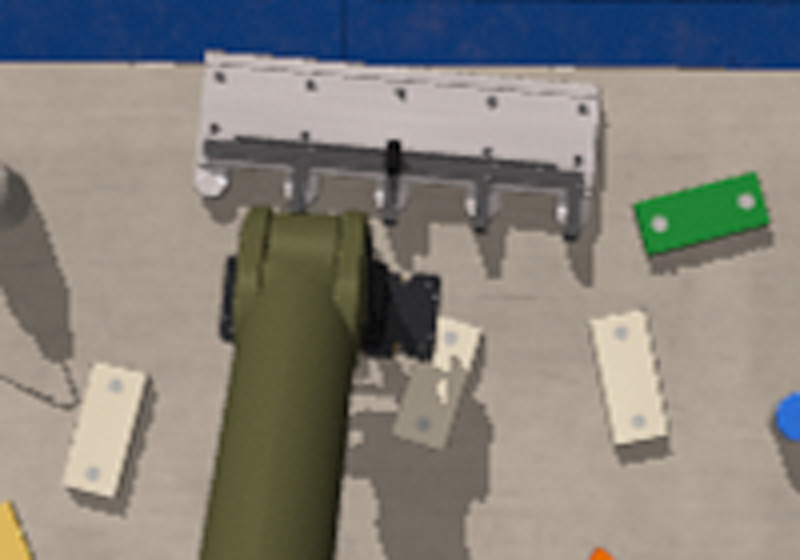

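The arm hides plate 2 and the other plates are undisturbed. I'll feed it in gently and watch the force.

```bash
python3 -m creep '[[0,0,0,-0.1,0,0,0.4],[0,0,0,-0.1,0,0,0.4],[0,0,0,-0.1,0,0,0.4],[0,0,0,-0.1,0,0,0.4],[0,0,0,-0.1,0,0,0.4],[0,0,0,-0.1,0,0,0.4]]'; python3 -m creep '[[0,0,0,-0.06,0,0,0.4],[0,0,0,-0.06,0,0,0.4],[0,0,0,-0.06,0,0,0.4]]';python3 -c "
from h import *
go_rack(-.025,.0425,.005)"
```

```text
t: 6.0
ee_pos: [0.5292, 0.0303, 0.0044]
ee_rot: [-0.006, 0.04, 0.999, 0.001]
force: [-14.0, 0.8, 18.0]
finger_gap: 0.0519
finger_force: 20.0
t: 6.3
ee_pos: [0.5379, 0.0296, 0.0044]
ee_rot: [-0.006, 0.04, 0.999, 0.001]
force: [-16.4, 3.0, 20.5]
finger_gap: 0.052
finger_force: 20.0
pos [0.5379 0.0296 0.0044] yaw 175.5 tilt [-0.012   0.0015] | turn z units 0.00 shift units [-0.833  0.001 -0.023] mm [-41.7   0.   -1.1]
```

```bash
python3 -m creep '[[0,0,0,0,0,-0.02,0.4],[0,0,0,0,0,0,0.4],[0,0,0,0,0,0,0.4]]';python3 -c "
from h import *
go_rack(-.025,.0425,.005)
print(robot.observe()['ft_torque'])"
```

```text
t: 6.6
ee_pos: [0.5422, 0.0296, 0.0047]
ee_rot: [-0.001, 0.04, 0.999, 0.0]
force: [-1.2, 2.0, -3.8]
finger_gap: 0.0519
finger_force: 20.0
pos [0.5422 0.0296 0.0047] yaw 175.5 tilt [-0.0019  0.0003] | turn z units 0.00 shift units [-0.747 -0.007 -0.008] mm [-37.4  -0.3  -0.4]
[0.5731955  0.42184322 0.17708501]
```

```bash
python3 -m creep '[[0,0,0,-0.08,0,0,0.4],[0,0,0,-0.08,0,0,0.4],[0,0,0,-0.08,0,0,0.4],[0,0,0,-0.08,0,0,0.4]]'; python3 -m creep '[[0,0,0,-0.1,0,0,0.4],[0,0,0,-0.1,0,0,0.4],[0,0,0,-0.1,0,0,0.4],[0,0,0,-0.1,0,0,0.4],[0,0,0,0,0,0,0.4]]';python3 -c "
from h import *
go_rack(-.025,.0425,.005)"
```

```text
t: 7.0
ee_pos: [0.5595, 0.0283, 0.0054]
ee_rot: [-0.0, 0.04, 0.999, 0.0]
force: [-2.2, 2.7, -3.8]
finger_gap: 0.0516
finger_force: 20.0
t: 7.5
ee_pos: [0.5804, 0.0266, 0.0056]
ee_rot: [0.001, 0.04, 0.999, 0.0]
force: [-0.3, 3.9, -5.0]
finger_gap: 0.052
finger_force: 20.0
pos [0.5804 0.0266 0.0056] yaw 175.4 tilt [0.0015 0.0003] | turn z units -0.00 shift units [ 0.019 -0.007  0.012] mm [ 0.9 -0.3  0.6]
```

```bash
python3 -m creep '[[0,0,0,0,0,0,0.7],[0,0,0,0,0,0,0.8],[0,0,0,0,0,0,0.8],[0,0,0,0,0,-0.4,0.8],[0,0,0,0,0,-0.4,0.8],[0,0,0,0.5,0,0,0],[0,0,0,0.5,0,0,0],[0,0,0,0.5,0,0,0],[0,0,0,0,0,0,0],[0,0,0,0,0,0,0],[0,0,0,0,0,0,0],[0,0,0,0,0,0,0]]'
python3 - <<'E'
from h import *
go_rack(-.095,.0425,.007)
E
```

```text
t: 8.7
ee_pos: [0.5056, 0.0318, 0.0459]
ee_rot: [0.001, 0.04, 0.999, -0.0]
force: [0.2, -0.3, 0.3]
finger_gap: 0.0218
finger_force: 0.0
pos [0.5056 0.0318 0.0459] yaw 175.4 tilt [ 0.0013 -0.0005] | turn z units -0.01 shift units [-0.08   0.01   0.777] mm [-4.   0.5 38.9]
```

```bash
python3 -m creep '[[0,0,0,0,0,0.4,0],[0,0,0,0,0,0.38,0],[0,0,0,0,0,0,0],[0,0,0,-0.1,0,0,0],[0,0,0,-0.1,0,0,0],[0,0,0,-0.1,0,0,0],[0,0,0,-0.1,0,0,0],[0,0,0,-0.1,0,0,0],[0,0,0,-0.1,0,0,0],[0,0,0,-0.1,0,0,0],[0,0,0,-0.1,0,0,0]]';  python3 -m creep '[[0,0,0,-0.1,0,0,0],[0,0,0,-0.1,0,0,0],[0,0,0,-0.1,0,0,0],[0,0,0,-0.1,0,0,0],[0,0,0,-0.1,0,0,0],[0,0,0,-0.1,0,0,0],[0,0,0,-0.1,0,0,0]]'
python3 - <<'E'
from h import *
go_rack(-.0055,.0425,.007)
E
```

```text
t: 9.8
ee_pos: [0.5424, 0.0293, 0.0062]
ee_rot: [-0.002, 0.04, 0.999, 0.0]
force: [-5.9, 0.2, 5.7]
finger_gap: 0.0006
finger_force: 3.1
t: 10.5
ee_pos: [0.5772, 0.0267, 0.0062]
ee_rot: [-0.003, 0.04, 0.999, 0.0]
force: [-6.1, 0.7, 5.4]
finger_gap: 0.0007
finger_force: 3.2
pos [0.5772 0.0267 0.0062] yaw 175.4 tilt [-0.0051  0.0011] | turn z units -0.00 shift units [-0.435 -0.004 -0.018] mm [-21.7  -0.2  -0.9]
```

```bash
python3 -m creep '[[0,0,0,-0.06,0,0,0],[0,0,0,-0.06,0,0,0],[0,0,0,-0.06,0,0,0],[0,0,0,-0.06,0,0,0],[0,0,0,-0.04,0,0,0],[0,0,0,-0.04,0,0,0]]';  python3 -m creep '[[0,0,0,-0.03,0,0,0],[0,0,0,0,0,0,0]]'; python3 -m creep '[[0,0,0,-0.03,0,0,0],[0,0,0,0,0,0,0]]'
python3 - <<'E'
from h import *
go_rack(-.0055,.0425,.007)
E
```

```text
t: 11.1
ee_pos: [0.5933, 0.0255, 0.0062]
ee_rot: [-0.002, 0.04, 0.999, 0.0]
force: [-6.9, 0.8, 5.7]
finger_gap: 0.0004
finger_force: 3.2
t: 11.3
ee_pos: [0.5953, 0.0254, 0.0062]
ee_rot: [-0.002, 0.04, 0.999, 0.0]
force: [-4.4, 1.7, 4.0]
finger_gap: 0.0005
finger_force: 2.5
t: 11.5
ee_pos: [0.5967, 0.0253, 0.0062]
ee_rot: [-0.002, 0.04, 0.999, 0.0]
force: [-5.0, 1.5, 4.0]
finger_gap: 0.0006
finger_force: 2.6
pos [0.5967 0.0253 0.0062] yaw 175.4 tilt [-0.0037  0.001 ] | turn z units -0.00 shift units [-0.045 -0.006 -0.016] mm [-2.3 -0.3 -0.8]
```

Now within about 2 mm of home. I'll creep on to the stop.

```bash
for i in 1 2 3; do python3 -m creep '[[0,0,0,-0.03,0,0,0],[0,0,0,0,0,0,0]]' | egrep 'pos|^force'; done
```

```text
ee_pos: [0.5982, 0.0252, 0.0062]
force: [-4.3, 1.0, 3.8]
ee_pos: [0.5997, 0.0251, 0.0062]
force: [-5.3, 1.2, 4.0]
ee_pos: [0.6008, 0.025, 0.0062]
force: [-6.1, 1.0, 4.9]
```

```bash
for i in 1 2 3; do python3 -m creep '[[0,0,0,-0.03,0,0,0],[0,0,0,0,0,0,0]]' | egrep 'pos|^force'; done; python3 -c "
from h import *
go_rack(-.0055,.0425,.007); d=shot('top');s=shot('scene');f=s['frame'];print(proj(s,[*rk(0,.0425),.0]))
cv2.imwrite('pics/s2.png',np.hstack([cv2.resize(f[150:290,170:310],None,fx=2.8,fy=2.8,interpolation=cv2.INTER_CUBIC),cv2.resize(d['frame'][115:195,200:280],(392,392),interpolation=cv2.INTER_CUBIC)]))"
```

```text
ee_pos: [0.6008, 0.025, 0.0061]
force: [-10.1, 1.3, 9.0]
ee_pos: [0.6008, 0.0249, 0.006]
force: [-13.3, 2.1, 11.3]
ee_pos: [0.6008, 0.025, 0.0059]
force: [-16.6, 1.7, 13.9]
pos [0.6008 0.025  0.0059] yaw 175.5 tilt [-0.0141  0.0023] | turn z units 0.00 shift units [ 0.039 -0.007 -0.022] mm [ 1.9 -0.3 -1.1]
[[229.38380301 203.95383591]]
```

View pics/s2.png

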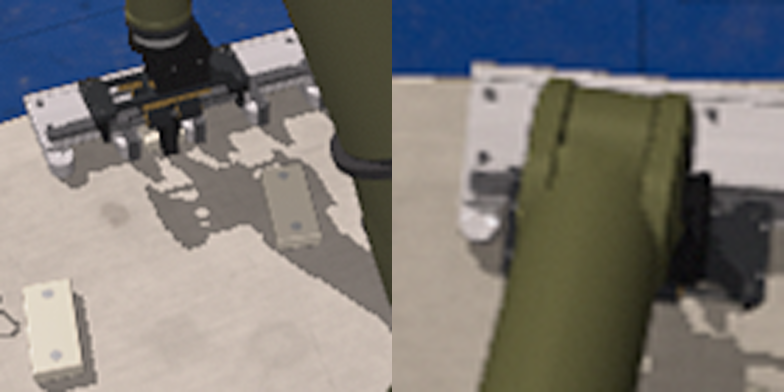

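The stop is reached: the force rises while the position stays at 0.6008. Plate 2 is home, and plate 3 is visible at about (273,223) in the scene view. I'll back off and measure again.

```bash
python3 -m creep '[[0,0,0,0.1,0,0,0],[0,0,0,0.3,0,0,0],[0,0,0,0.4,0,0,0],[0,0,0,0,0,-0.5,0.5],[0,0,0,0,0,-0.7,1],[0,0,0,0,0,-0.8,1],[0,0,0,0,0.8,0,1],[0,0,0,0,0.8,0,1],[0,0,0,0,0.8,0,1]]'
python3 - <<'E'
from h import *
d=shot('top')
for p in plates(d): print(p,tork(np.array(p[1])/1000).round(4))
p=[q for q in plates(d) if -.13<q[1][1]/1000<-.0 and q[1][0]<560]
for q in p:
    a=np.radians(q[2]); c=np.array(q[1])/1000-.02*np.array([np.cos(a),np.sin(a)]); print(c); rowsto(*c,.005,q[2])
E
```

```text
t: 13.7
ee_pos: [0.578, 0.148, 0.1074]
ee_rot: [0.001, 0.041, 0.999, 0.001]
force: [0.6, 0.2, 0.5]
finger_gap: 0.0406
finger_force: 0.0
([273.6, 209.5], [446.3, -61.8], np.float32(-17.7), [49.3, 116.5]) [-0.1507 -0.0559]
([321.9, 208.7], [451.5, -242.7], np.float32(11.5), [49.7, 116.8]) [-0.1312 -0.2359]
([264.1, 139.2], [712.9, -27.0], np.float32(83.2), [91.8, 367.6]) [ 1.123e-01 -1.000e-04]
[ 0.42724677 -0.05571934]
pos [0.5773 0.1583 0.1069] yaw 175.9 tilt [0.0025 0.0064] | turn z units 1.70 shift units [ 1.562 -5.003  2.002] mm [  78.1 -250.1  100.1]
```

```bash
python3 -m creep '[[0,0,0.85,0,0,0,1],[0,0,0.85,0,0,0,1],[0,0,0,0.195,-0.625,0,1],[0,0,0,0.195,-0.625,0,1],[0,0,0,0.195,-0.625,0,1],[0,0,0,0.195,-0.625,0,1],[0,0,0,0.195,-0.625,0,1],[0,0,0,0.195,-0.625,0,1],[0,0,0,0.195,-0.625,0,1],[0,0,0,0.195,-0.625,0,1],[0,0,0,0,0,0,1]]'
python3 - <<'E'
from h import *
rowsto(.4272,-.0557,.006,-17.5)
E
```

```text
t: 14.85
ee_pos: [0.423, -0.0701, 0.1065]
ee_rot: [0.0, 0.161, 0.987, 0.0]
force: [0.2, 0.6, -0.3]
finger_gap: 0.087
finger_force: 0.0
pos [ 0.423  -0.0701  0.1065] yaw 161.5 tilt [0.0003 0.0009] | turn z units -0.13 shift units [0.006 0.297 2.01 ] mm [  0.3  14.9 100.5]
```

```bash
python3 -m creep '[[0,0,-0.13,0,0.3,0,1],[0,0,0,0,0,0.7,1],[0,0,0,0,0,0.7,1],[0,0,0,0,0,0.4,1],[0,0,0,0,0,0.21,1],[0,0,0,0,0,0,1],[0,0,0,0,0,0,0.7],[0,0,0,0,0,0,0.5],[0,0,0,0,0,0,0.4],[0,0,0,0,0,0,0.4],[0,0,0,0,0,0,0.4],[0,0,0,0,0,0,0.4],[0,0,0,0,0,0,0.4]]' 20
python3 - <<'E'
from h import *
go_rack(-.1,-.0425,.006)
E
```

```text
t: 16.15
ee_pos: [0.4293, -0.0535, 0.0065]
ee_rot: [-0.0, 0.149, 0.989, -0.001]
force: [-2.9, -3.8, 5.6]
finger_gap: 0.0519
finger_force: 20.0
pos [ 0.4293 -0.0535  0.0065] yaw 162.8 tilt [-0.0003 -0.0011] | turn z units -1.58 shift units [-1.367  0.131  0.01 ] mm [-68.4   6.6   0.5]
```

```bash
python3 -m creep '[[0,0,-0.395,0,0,-0.01,0.4],[0,0,-0.395,0,0,0,0.4],[0,0,-0.395,0,0,0,0.4],[0,0,-0.395,0,0,0,0.4],[0,0,0,-0.17,0.0165,0,0.4],[0,0,0,-0.17,0.0165,0,0.4],[0,0,0,-0.17,0.0165,0,0.4],[0,0,0,-0.17,0.0165,0,0.4],[0,0,0,-0.17,0.0165,0,0.4],[0,0,0,-0.17,0.0165,0,0.4],[0,0,0,-0.17,0.0165,0,0.4],[0,0,0,-0.17,0.0165,0,0.4],[0,0,0,0,0,0,0.4]]' 20
python3 - <<'E'
from h import *
go_rack(-.1,-.0425,.006)
E
```

```text
t: 17.45
ee_pos: [0.4978, -0.0507, 0.0062]
ee_rot: [-0.0, 0.039, 0.999, 0.0]
force: [-0.4, -0.0, -3.8]
finger_gap: 0.052
finger_force: 20.0
pos [ 0.4978 -0.0507  0.0062] yaw 175.5 tilt [-0.0007  0.0002] | turn z units 0.00 shift units [-0.006 -0.034  0.004] mm [-0.3 -1.7  0.2]
```

```bash
python3 -m creep '[[0,0,0,0,-0.034,0,0.4],[0,0,0,-0.1,0,0,0.4],[0,0,0,-0.1,0,0,0.4],[0,0,0,-0.1,0,0,0.4],[0,0,0,-0.1,0,0,0.4],[0,0,0,-0.1,0,0,0.4]]' 20; python3 -m creep '[[0,0,0,-0.06,0,0,0.4],[0,0,0,-0.06,0,0,0.4],[0,0,0,-0.06,0,0,0.4],[0,0,0,-0.06,0,0,0.4],[0,0,0,-0.06,0,0,0.4]]'
python3 - <<'E'
from h import *
go_rack(-.025,-.0425,.006)
E
```

```text
t: 18.05
ee_pos: [0.523, -0.0547, 0.0063]
ee_rot: [0.0, 0.039, 0.999, -0.0]
force: [-0.0, 0.4, -3.9]
finger_gap: 0.0519
finger_force: 20.0
t: 18.55
ee_pos: [0.5368, -0.055, 0.0062]
ee_rot: [-0.001, 0.039, 0.999, 0.0]
force: [-1.3, 1.6, -3.5]
finger_gap: 0.0519
finger_force: 20.0
pos [ 0.5368 -0.055   0.0062] yaw 175.5 tilt [-0.0019  0.0011] | turn z units 0.01 shift units [-0.721 -0.01   0.003] mm [-36.1  -0.5   0.2]
```

Smooth. I'll continue in, then release, regrip closed and push from the tail.

```bash
python3 -m creep '[[0,0,0,-0.09,0,0,0.4],[0,0,0,-0.09,0,0,0.4],[0,0,0,-0.09,0,0,0.4],[0,0,0,-0.09,0,0,0.4]]' 20; python3 -m creep '[[0,0,0,-0.09,0,0,0.4],[0,0,0,-0.09,0,0,0.4],[0,0,0,-0.09,0,0,0.4],[0,0,0,-0.09,0,0,0.4],[0,0,0,0,0,0,0.4]]'; python3 -m creep '[[0,0,0,0,0,0,0.7],[0,0,0,0,0,0,0.8],[0,0,0,0,0,0,0.8],[0,0,0,0,0,-0.4,0.8],[0,0,0,0,0,-0.4,0.8],[0,0,0,0.5,0,0,0],[0,0,0,0.5,0,0,0],[0,0,0,0.5,0,0,0],[0,0,0,0,0,0,0],[0,0,0,0,0,0,0],[0,0,0,0,0,0,0],[0,0,0,0,0,0,0]]'
python3 - <<'E'
from h import *
go_rack(-.095,-.0425,.007)
E
```

```text
t: 18.95
ee_pos: [0.5556, -0.0565, 0.0064]
ee_rot: [-0.0, 0.039, 0.999, 0.0]
force: [-1.3, 3.5, -4.4]
finger_gap: 0.052
finger_force: 20.0
t: 19.45
ee_pos: [0.5742, -0.0581, 0.0065]
ee_rot: [0.0, 0.039, 0.999, 0.0]
force: [-0.0, 5.1, -4.4]
finger_gap: 0.0519
finger_force: 20.0
t: 20.65
ee_pos: [0.4997, -0.0531, 0.0469]
ee_rot: [0.001, 0.039, 0.999, -0.0]
force: [0.1, 1.3, -0.2]
finger_gap: 0.0215
finger_force: 0.0
pos [ 0.4997 -0.0531  0.0469] yaw 175.5 tilt [ 0.0012 -0.0007] | turn z units 0.00 shift units [-0.062  0.011  0.798] mm [-3.1  0.6 39.9]
```

```bash
python3 -m creep '[[0,0,0,0,0,0.4,0],[0,0,0,0,0,0.4,0],[0,0,0,0,0,0,0],[0,0,0,-0.1,0,0,0],[0,0,0,-0.1,0,0,0],[0,0,0,-0.1,0,0,0],[0,0,0,-0.1,0,0,0],[0,0,0,-0.1,0,0,0],[0,0,0,-0.1,0,0,0],[0,0,0,-0.1,0,0,0],[0,0,0,-0.1,0,0,0]]';  python3 -m creep '[[0,0,0,-0.1,0,0,0],[0,0,0,-0.1,0,0,0],[0,0,0,-0.1,0,0,0],[0,0,0,-0.1,0,0,0],[0,0,0,-0.1,0,0,0],[0,0,0,-0.1,0,0,0],[0,0,0,-0.1,0,0,0],[0,0,0,-0.1,0,0,0],[0,0,0,0,0,0,0]]'
python3 - <<'E'
from h import *
go_rack(-.0015,-.0425,.007)
E
```

```text
t: 21.75
ee_pos: [0.5363, -0.0556, 0.0062]
ee_rot: [-0.003, 0.039, 0.999, 0.0]
force: [-6.9, 1.0, 4.6]
finger_gap: 0.0003
finger_force: 3.2
t: 22.65
ee_pos: [0.5777, -0.0588, 0.0062]
ee_rot: [-0.001, 0.039, 0.999, 0.0]
force: [-2.3, 1.9, 1.4]
finger_gap: 0.0005
finger_force: 1.4
pos [ 0.5777 -0.0588  0.0062] yaw 175.5 tilt [-0.0021  0.0005] | turn z units 0.01 shift units [-0.369  0.    -0.016] mm [-18.4   0.   -0.8]
```

```bash
python3 -m creep '[[0,0,0,-0.07,0,0,0],[0,0,0,-0.07,0,0,0],[0,0,0,-0.07,0,0,0],[0,0,0,-0.07,0,0,0],[0,0,0,0,0,0,0]]' | egrep 'pos|^force'; for i in 1 2 3 4 5; do python3 -m creep '[[0,0,0,-0.03,0,0,0],[0,0,0,0,0,0,0]]' | egrep 'pos|^force'; done
```

```text
ee_pos: [0.5931, -0.0601, 0.0064]
force: [-1.2, -1.0, -1.6]
ee_pos: [0.5935, -0.0601, 0.0065]
force: [-3.1, 0.8, 1.3]
ee_pos: [0.5941, -0.0602, 0.0064]
force: [-6.7, 0.9, 3.0]
ee_pos: [0.5941, -0.0601, 0.0064]
force: [-10.7, 1.7, 6.9]
ee_pos: [0.5942, -0.0602, 0.0064]
force: [-14.5, 2.3, 11.3]
ee_pos: [0.5942, -0.0601, 0.0063]
force: [-18.1, 2.8, 15.1]
```

Bay 3 is home too; the stop line matches the rack yaw. Next is plate 4, which is nearer.

```bash
python3 -m creep '[[0,0,0,0.1,0,0,0],[0,0,0,0.3,0,0,0],[0,0,0,0.4,0,0,0],[0,0,0,0,0,-0.5,0.5],[0,0,0,0,0,-0.7,1],[0,0,0,0,0,-0.8,1],[0,0,0,0,0,0,1]]' | grep pos
python3 - <<'E'
from h import *
d=shot('top')
for q in plates(d): 
    print(q,tork(np.array(q[1])/1000).round(4))
    if q[1][0]>560: continue
    a=np.radians(q[2]); c=np.array(q[1])/1000-.02*np.array([np.cos(a),np.sin(a)]); print(c); rowsto(*c,.006,q[2])
E
```

```text
ee_pos: [0.5656, -0.0586, 0.1129]
([190.3, 221.9], [398.0, 246.4], np.float32(-13.5), [49.2, 116.5]) [-0.2233  0.2475]
[0.3785526  0.25106891]
pos [ 0.5638 -0.0581  0.1103] yaw 175.5 tilt [0.01   0.0005] | turn z units 1.12 shift units [5.067 5.145 2.042] mm [253.3 257.3 102.1]
([321.8, 208.8], [451.2, -241.3], np.float32(11.4), [46.7, 116.9]) [-0.1316 -0.2345]
[ 0.43159458 -0.24525315]
pos [ 0.5638 -0.0581  0.1103] yaw 175.5 tilt [0.01   0.0005] | turn z units -1.99 shift units [ 3.352 -3.149  2.048] mm [ 167.6 -157.4  102.4]
([234.3, 132.2], [729.8, 62.6], np.float32(86.2), [29.8, 184.7]) [0.122  0.0906]
```

```bash
python3 -m creep '[[0,0,-0.663,0,0,0,1],[0,0,-0.663,0,0,0,1],[0,0,-0.663,0,0,0,1],[0,0,0,0.419,-0.394,0,1],[0,0,0,0.419,-0.394,0,1],[0,0,0,0.419,-0.394,0,1],[0,0,0,0.419,-0.394,0,1],[0,0,0,0.419,-0.394,0,1],[0,0,0,0.419,-0.394,0,1],[0,0,0,0.419,-0.394,0,1],[0,0,0,0.419,-0.394,0,1],[0,0,0,0,0,0,1],[0,0,0,0,0,0,1]]'|grep pos
python3 - <<'E'
from h import *
rowsto(.4316,-.2453,.0065,11.4)
E
```

```text
ee_pos: [0.4268, -0.2456, 0.1061]
pos [ 0.4268 -0.2456  0.1061] yaw -168.7 tilt [0.0009 0.    ] | turn z units -0.01 shift units [-0.093 -0.013  1.993] mm [-4.7 -0.6 99.6]
```

```bash
python3 -m creep '[[0,0,0,-0.09,-0.01,0,1],[0,0,0,0,0,0.7,1],[0,0,0,0,0,0.7,1],[0,0,0,0,0,0.4,1],[0,0,0,0,0,0.18,1],[0,0,0,0,0,0,1],[0,0,0,0,0,0,0.7],[0,0,0,0,0,0,0.5],[0,0,0,0,0,0,0.4],[0,0,0,0,0,0,0.4],[0,0,0,0,0,0,0.4],[0,0,0,0,0,0,0.4],[0,0,0,0,0,0,0.4]]' 20
python3 - <<'E'
from h import *
go_rack(-.1,-.1275,.0065)
E
```

```text
t: 27.5
ee_pos: [0.4315, -0.2449, 0.0079]
ee_rot: [0.0, -0.099, 0.995, 0.0]
force: [0.1, 0.4, 2.9]
finger_gap: 0.0515
finger_force: 20.0
pos [ 0.4315 -0.2449  0.0079] yaw -168.6 tilt [0.0005 0.0001] | turn z units 1.99 shift units [-1.019  2.242  0.028] mm [-50.9 112.1   1.4]
```

```bash
python3 -m creep '[[0,0,0.4975,0,0,-0.005,0.4],[0,0,0.4975,0,0,0,0.4],[0,0,0.4975,0,0,0,0.4],[0,0,0.4975,0,0,0,0.4],[0,0,0,-0.085,0.187,0,0.4],[0,0,0,-0.085,0.187,0,0.4],[0,0,0,-0.085,0.187,0,0.4],[0,0,0,-0.085,0.187,0,0.4],[0,0,0,-0.085,0.187,0,0.4],[0,0,0,-0.085,0.187,0,0.4],[0,0,0,-0.085,0.187,0,0.4],[0,0,0,-0.085,0.187,0,0.4],[0,0,0,-0.085,0.187,0,0.4],[0,0,0,-0.085,0.187,0,0.4],[0,0,0,-0.085,0.187,0,0.4],[0,0,0,-0.085,0.187,0,0.4],[0,0,0,0,0,0,0.4]]' 20
python3 - <<'E'
from h import *
go_rack(-.1,-.1275,.0075)
E
```

```text
t: 29.2
ee_pos: [0.4922, -0.1345, 0.0079]
ee_rot: [0.0, 0.038, 0.999, 0.001]
force: [0.1, 0.9, 2.3]
finger_gap: 0.0514
finger_force: 20.0
pos [ 0.4922 -0.1345  0.0079] yaw 175.6 tilt [0.001  0.0016] | turn z units 0.02 shift units [ 0.016 -0.054  0.008] mm [ 0.8 -2.7  0.4]
```

```bash
python3 -m creep '[[0,0,0.02,0,-0.054,-0.01,0.4],[0,0,0,0,0,0,0.4],[0,0,0,-0.1,0,0,0.4],[0,0,0,-0.1,0,0,0.4],[0,0,0,-0.1,0,0,0.4],[0,0,0,-0.1,0,0,0.4],[0,0,0,-0.1,0,0,0.4]]' 20; python3 -m creep '[[0,0,0,-0.06,0,0,0.4],[0,0,0,-0.06,0,0,0.4],[0,0,0,-0.06,0,0,0.4],[0,0,0,-0.06,0,0,0.4],[0,0,0,-0.06,0,0,0.4]]'
python3 - <<'E'
from h import *
go_rack(-.025,-.1275,.0075)
E
```

```text
t: 29.9
ee_pos: [0.5126, -0.1419, 0.0079]
ee_rot: [-0.003, 0.041, 0.999, 0.001]
force: [-7.9, 0.3, 8.5]
finger_gap: 0.0517
finger_force: 20.0
t: 30.4
ee_pos: [0.5206, -0.1426, 0.0069]
ee_rot: [-0.01, 0.042, 0.999, 0.002]
force: [-23.9, 2.8, 20.3]
finger_gap: 0.0519
finger_force: 20.0
pos [ 0.5206 -0.1426  0.0069] yaw 175.2 tilt [-0.0203  0.0058] | turn z units -0.03 shift units [-0.904  0.061 -0.03 ] mm [-45.2   3.1  -1.5]
```

```bash
python3 -m creep '[[0,0,0,0.15,0,-0.02,0.4],[0,0,0,0.15,0,0,0.4],[0,0,0,0.15,0.05,0,0.4],[0,0,0,0.1,0,0,0.4],[0,0,0,0,0,0,0.4],[0,0,0,0,0,0,0.4]]'
python3 - <<'E'
from h import *
go_rack(-.1,-.1275,.0075); print(robot.observe()['ft_torque'])
s=shot('scene');d=shot('top'); f=s['frame']
u=proj(s,[*rk(-.03,-.1),0.])[0].astype(int);v=proj(d,[*rk(-.03,-.1),0.])[0].astype(int);print(u,v)
cr=lambda f,u:cv2.resize(f[u[1]-50:u[1]+50,u[0]-50:u[0]+50],(390,390),interpolation=cv2.INTER_CUBIC)
cv2.imwrite('pics/s3.png',np.hstack([cr(f,u),cr(d['frame'],v)]))
E
```

```text
t: 31.0
ee_pos: [0.5038, -0.138, 0.0094]
ee_rot: [0.0, 0.041, 0.999, 0.0]
force: [1.3, -0.4, -3.5]
finger_gap: 0.0519
finger_force: 20.0
pos [ 0.5038 -0.138   0.0094] yaw 175.3 tilt [0.0009 0.0001] | turn z units -0.01 shift units [ 0.252 -0.003  0.039] mm [12.6 -0.2  1.9]
[0.02015892 0.06944261 0.04747738]
[270 198] [287 179]
```

View pics/s3.png

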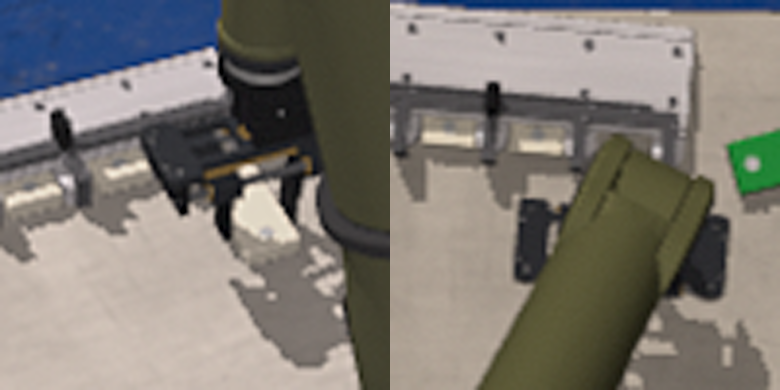

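Plates 2 and 3 sit in their bays (bright strips at (35,190) and (125,170)). The held plate is square in the fingers, so I retry with the corrected y.

```bash
python3 -m creep '[[0,0,0,-0.08,0,0,0.4],[0,0,0,-0.08,0,0,0.4],[0,0,0,-0.08,0,0,0.4],[0,0,0,-0.08,0,0,0.4]]' ; python3 -m creep '[[0,0,0,-0.06,0,0,0.4],[0,0,0,-0.06,0,0,0.4],[0,0,0,-0.06,0,0,0.4]]'
python3 - <<'E'
from h import *
go_rack(-.025,-.1275,.0075)
E
```

```text
t: 31.5
ee_pos: [0.5199, -0.1395, 0.0093]
ee_rot: [0.0, 0.041, 0.999, -0.0]
force: [-0.0, -0.4, -4.2]
finger_gap: 0.0515
finger_force: 20.0
t: 31.8
ee_pos: [0.528, -0.1397, 0.0091]
ee_rot: [-0.001, 0.041, 0.999, 0.0]
force: [-1.4, 1.2, -3.9]
finger_gap: 0.0515
finger_force: 20.0
pos [ 0.528  -0.1397  0.0091] yaw 175.3 tilt [-0.0013  0.0009] | turn z units -0.01 shift units [-0.762 -0.008  0.03 ] mm [-38.1  -0.4   1.5]
```

Going in smoothly now.

```bash
python3 -m creep '[[0,0,0,-0.08,0,0,0.4],[0,0,0,-0.08,0,0,0.4],[0,0,0,-0.08,0,0,0.4],[0,0,0,-0.08,0,0,0.4]]' 20; python3 -m creep '[[0,0,0,-0.09,0,0,0.4],[0,0,0,-0.09,0,0,0.4],[0,0,0,-0.09,0,0,0.4],[0,0,0,-0.09,0,0,0.4],[0,0,0,-0.04,0,0,0.4],[0,0,0,0,0,0,0.4]]'; python3 -m creep '[[0,0,0,0,0,0,0.7],[0,0,0,0,0,0,0.8],[0,0,0,0,0,0,0.8],[0,0,0,0,0,-0.4,0.8],[0,0,0,0,0,-0.4,0.8],[0,0,0,0.5,0,0,0],[0,0,0,0.5,0,0,0],[0,0,0,0.5,0,0,0],[0,0,0,0,0,0,0],[0,0,0,0,0,0,0],[0,0,0,0,0,0,0],[0,0,0,0,0,0,0]]'
python3 - <<'E'
from h import *
go_rack(-.095,-.1275,.007)
E
```

```text
t: 32.2
ee_pos: [0.5443, -0.1409, 0.0091]
ee_rot: [-0.0, 0.04, 0.999, 0.0]
force: [-1.8, 3.6, -3.5]
finger_gap: 0.0515
finger_force: 20.0
t: 32.8
ee_pos: [0.5646, -0.1425, 0.0092]
ee_rot: [0.0, 0.04, 0.999, 0.0]
force: [-1.3, 4.6, -5.0]
finger_gap: 0.0518
finger_force: 20.0
t: 34.0
ee_pos: [0.4906, -0.1375, 0.0496]
ee_rot: [0.001, 0.041, 0.999, -0.0]
force: [0.2, 0.4, 0.1]
finger_gap: 0.0215
finger_force: 0.0
pos [ 0.4906 -0.1375  0.0496] yaw 175.3 tilt [ 0.0012 -0.001 ] | turn z units -0.01 shift units [-0.11   0.008  0.853] mm [-5.5  0.4 42.6]
```

```bash
python3 -m creep '[[0,0,0,0,0,0.45,0],[0,0,0,0,0,0.4,0],[0,0,0,0,0,0,0],[0,0,0,-0.1,0,0,0],[0,0,0,-0.1,0,0,0],[0,0,0,-0.1,0,0,0],[0,0,0,-0.1,0,0,0],[0,0,0,-0.1,0,0,0],[0,0,0,-0.1,0,0,0],[0,0,0,-0.1,0,0,0],[0,0,0,-0.1,0,0,0]]';  python3 -m creep '[[0,0,0,-0.1,0,0,0],[0,0,0,-0.1,0,0,0],[0,0,0,-0.1,0,0,0],[0,0,0,-0.1,0,0,0],[0,0,0,-0.1,0,0,0],[0,0,0,-0.1,0,0,0],[0,0,0,-0.1,0,0,0],[0,0,0,-0.1,0,0,0],[0,0,0,0,0,0,0]]'
python3 - <<'E'
from h import *
go_rack(-.0015,-.1275,.007)
E
```

```text
t: 35.1
ee_pos: [0.5273, -0.1401, 0.0064]
ee_rot: [-0.002, 0.041, 0.999, 0.001]
force: [-6.5, 1.6, 5.7]
finger_gap: 0.0005
finger_force: 3.2
t: 36.0
ee_pos: [0.5682, -0.1431, 0.0065]
ee_rot: [-0.002, 0.041, 0.999, 0.001]
force: [-4.5, 2.3, 3.8]
finger_gap: 0.0009
finger_force: 2.0
pos [ 0.5682 -0.1431  0.0065] yaw 175.3 tilt [-0.003   0.0012] | turn z units -0.01 shift units [-0.425 -0.004 -0.012] mm [-21.3  -0.2  -0.6]
```

```bash
python3 -m creep '[[0,0,0,-0.07,0,0,0],[0,0,0,-0.07,0,0,0],[0,0,0,-0.07,0,0,0],[0,0,0,-0.07,0,0,0],[0,0,0,-0.05,0,0,0],[0,0,0,0,0,0,0]]' | egrep 'pos|^force'; for i in 1 2 3 4 5; do python3 -m creep '[[0,0,0,-0.03,0,0,0],[0,0,0,0,0,0,0]]' | egrep 'pos|^force'; done;  python3 - <<'E'
from h import *
go_rack(-.0015,-.1275,.007)
E
```

```text
ee_pos: [0.5847, -0.1444, 0.0064]
force: [-3.9, 2.4, 1.9]
ee_pos: [0.5863, -0.1445, 0.0064]
force: [-4.2, 2.7, 0.9]
ee_pos: [0.5875, -0.1446, 0.0064]
force: [-4.9, 1.1, 2.1]
ee_pos: [0.5875, -0.1446, 0.0063]
force: [-8.7, 3.0, 6.0]
ee_pos: [0.5876, -0.1446, 0.0063]
force: [-12.5, 3.9, 9.5]
ee_pos: [0.5876, -0.1446, 0.0063]
force: [-15.5, 4.5, 13.5]
pos [ 0.5876 -0.1446  0.0063] yaw 175.3 tilt [-0.0114  0.0041] | turn z units -0.02 shift units [-0.036 -0.005 -0.015] mm [-1.8 -0.3 -0.7]
```

The stop for bay 4 is at the same rack x as the others (-3.4 mm), so plate 4 is home. Now plate 1.

```bash
python3 -m creep '[[0,0,0,0.1,0,0,0],[0,0,0,0.3,0,0,0],[0,0,0,0.4,0,0,0],[0,0,0,0,0,-0.5,0.5],[0,0,0,0,0,-0.7,1],[0,0,0,0,0,-0.8,1],[0,0,0,0,0,0,1],[0,0,0,0,0,0,1]]' | grep pos
python3 - <<'E'
from h import *
d=shot('top')
for q in plates(d): 
    print(q)
    if q[1][0]>560: continue
    a=np.radians(q[2]); c=np.array(q[1])/1000-.02*np.array([np.cos(a),np.sin(a)]); print(c); rowsto(*c,.0065,q[2])
E
```

```text
ee_pos: [0.5551, -0.1426, 0.1082]
([190.2, 221.9], [398.0, 246.4], np.float32(-13.5), [49.2, 116.5])
[0.3785526  0.25106891]
pos [ 0.5539 -0.1422  0.1069] yaw 175.3 tilt [ 0.002 -0.   ] | turn z units 1.10 shift units [5.251 6.829 1.998] mm [262.5 341.5  99.9]
([307.7, 138.3], [721.8, -181.6], np.float32(63.7), [35.8, 74.0])
([249.5, 138.0], [707.9, 36.0], np.float32(86.2), [70.0, 240.7])
```

```bash
python3 -m creep '[[0,0,0.55,0,0,0,1],[0,0,0.55,0,0,0,1],[0,0,0,0.375,0.488,0,1],[0,0,0,0.375,0.488,0,1],[0,0,0,0.375,0.488,0,1],[0,0,0,0.375,0.488,0,1],[0,0,0,0.375,0.488,0,1],[0,0,0,0.375,0.488,0,1],[0,0,0,0.375,0.488,0,1],[0,0,0,0.375,0.488,0,1],[0,0,0,0.375,0.488,0,1],[0,0,0,0.375,0.488,0,1],[0,0,0,0.375,0.488,0,1],[0,0,0,0.375,0.488,0,1],[0,0,0,0.375,0.488,0,1],[0,0,0,0.375,0.488,0,1],[0,0,0,0,0,0,1],[0,0,0,0,0,0,1]]'|grep pos
python3 - <<'E'
from h import *
rowsto(.3786,.2511,.007,-13.5)
E
```

```text
ee_pos: [0.3768, 0.251, 0.1056]
pos [0.3768 0.251  0.1056] yaw 166.6 tilt [-0.0009 -0.0018] | turn z units 0.02 shift units [-0.035  0.014  1.972] mm [-1.8  0.7 98.6]
```

```bash
python3 -m creep '[[0,0,0,-0.03,0.01,0,1],[0,0,0,0,0,0.7,1],[0,0,0,0,0,0.7,1],[0,0,0,0,0,0.4,1],[0,0,0,0,0,0.17,1],[0,0,0,0,0,0,1],[0,0,0,0,0,0,0.7],[0,0,0,0,0,0,0.5],[0,0,0,0,0,0,0.4],[0,0,0,0,0,0,0.4],[0,0,0,0,0,0,0.4],[0,0,0,0,0,0,0.4],[0,0,0,0,0,0,0.4]]' 20
python3 - <<'E'
from h import *
go_rack(-.11,.1275,.007)
E
```

```text
t: 41.55
ee_pos: [0.3792, 0.2514, 0.0086]
ee_rot: [0.0, 0.117, 0.993, 0.0]
force: [0.2, 0.6, 3.5]
finger_gap: 0.0516
finger_force: 20.0
pos [0.3792 0.2514 0.0086] yaw 166.5 tilt [0.0002 0.0004] | turn z units -1.11 shift units [-2.65  -2.47   0.031] mm [-132.5 -123.5    1.6]
```

```bash
python3 -m creep '[[0,0,-0.37,0,0,-0.02,0.4],[0,0,-0.37,0,0,0,0.4],[0,0,-0.37,0,0,0,0.4],[0,0,0,-0.189,-0.176,0,0.4],[0,0,0,-0.189,-0.176,0,0.4],[0,0,0,-0.189,-0.176,0,0.4],[0,0,0,-0.189,-0.176,0,0.4],[0,0,0,-0.189,-0.176,0,0.4],[0,0,0,-0.189,-0.176,0,0.4],[0,0,0,-0.189,-0.176,0,0.4],[0,0,0,-0.189,-0.176,0,0.4],[0,0,0,-0.189,-0.176,0,0.4],[0,0,0,-0.189,-0.176,0,0.4],[0,0,0,-0.189,-0.176,0,0.4],[0,0,0,-0.189,-0.176,0,0.4],[0,0,0,-0.189,-0.176,0,0.4],[0,0,0,-0.189,-0.176,0,0.4],[0,0,0,0,0,0,0.4],[0,0,0,0,0,0,0.4]]' 20
python3 - <<'E'
from h import *
go_rack(-.1,.1275,.007)
E
```

```text
t: 43.45
ee_pos: [0.5005, 0.1176, 0.0088]
ee_rot: [-0.001, 0.04, 0.999, -0.0]
force: [0.4, -0.2, -1.7]
finger_gap: 0.0518
finger_force: 20.0
pos [0.5005 0.1176 0.0088] yaw 175.4 tilt [-0.0011 -0.0006] | turn z units -0.01 shift units [-0.219  0.006  0.035] mm [-11.    0.3   1.7]
```

```bash
python3 -m creep '[[0,0,0,-0.1,0,0,0.4],[0,0,0,-0.1,0,0,0.4],[0,0,0,-0.1,0,0,0.4],[0,0,0,-0.1,0,0,0.4],[0,0,0,-0.1,0,0,0.4],[0,0,0,-0.1,0,0,0.4],[0,0,0,-0.05,0,0,0.4]]' 20; python3 -m creep '[[0,0,0,-0.06,0,0,0.4],[0,0,0,-0.06,0,0,0.4],[0,0,0,-0.06,0,0,0.4],[0,0,0,-0.06,0,0,0.4]]'
python3 - <<'E'
from h import *
go_rack(-.027,.1275,.0075)
E
```

```text
t: 44.15
ee_pos: [0.5342, 0.1151, 0.0093]
ee_rot: [0.0, 0.04, 0.999, -0.0]
force: [1.0, 0.8, -3.8]
finger_gap: 0.0518
finger_force: 20.0
t: 44.55
ee_pos: [0.5456, 0.1143, 0.0093]
ee_rot: [-0.0, 0.04, 0.999, 0.0]
force: [-0.3, 1.0, -3.7]
finger_gap: 0.0524
finger_force: 20.0
pos [0.5456 0.1143 0.0093] yaw 175.4 tilt [-0.      0.0002] | turn z units -0.00 shift units [-0.774 -0.     0.036] mm [-38.7  -0.    1.8]
```

```bash
python3 -m creep '[[0,0,0,-0.08,0,0,0.4],[0,0,0,-0.08,0,0,0.4],[0,0,0,-0.08,0,0,0.4],[0,0,0,-0.08,0,0,0.4]]' 20; python3 -m creep '[[0,0,0,-0.09,0,0,0.4],[0,0,0,-0.09,0,0,0.4],[0,0,0,-0.09,0,0,0.4],[0,0,0,-0.09,0,0,0.4],[0,0,0,-0.05,0,0,0.4],[0,0,0,0,0,0,0.4]]'; python3 -m creep '[[0,0,0,0,0,0,0.7],[0,0,0,0,0,0,0.8],[0,0,0,0,0,0,0.8],[0,0,0,0,0,-0.4,0.8],[0,0,0,0,0,-0.4,0.8],[0,0,0,0.5,0,0,0],[0,0,0,0.5,0,0,0],[0,0,0,0.5,0,0,0],[0,0,0,0,0,0,0],[0,0,0,0,0,0,0],[0,0,0,0,0,0,0],[0,0,0,0,0,0,0]]'
python3 - <<'E'
from h import *
go_rack(-.095,.1275,.007)
E
```

```text
t: 44.95
ee_pos: [0.5616, 0.1134, 0.0092]
ee_rot: [-0.0, 0.04, 0.999, 0.0]
force: [-0.2, 0.4, -3.4]
finger_gap: 0.0518
finger_force: 20.0
t: 45.55
ee_pos: [0.5824, 0.1118, 0.0093]
ee_rot: [0.0, 0.04, 0.999, 0.0]
force: [-0.5, 4.0, -4.3]
finger_gap: 0.0515
finger_force: 20.0
t: 46.75
ee_pos: [0.5082, 0.117, 0.0496]
ee_rot: [0.001, 0.04, 0.999, -0.0]
force: [-0.2, 0.3, -0.1]
finger_gap: 0.0218
finger_force: 0.0
pos [0.5082 0.117  0.0496] yaw 175.4 tilt [ 0.0012 -0.0003] | turn z units -0.01 shift units [-0.163  0.006  0.852] mm [-8.1  0.3 42.6]
```

```bash
python3 -m creep '[[0,0,0,0,0,0.45,0],[0,0,0,0,0,0.4,0],[0,0,0,0,0,0,0],[0,0,0,-0.1,0,0,0],[0,0,0,-0.1,0,0,0],[0,0,0,-0.1,0,0,0],[0,0,0,-0.1,0,0,0],[0,0,0,-0.1,0,0,0],[0,0,0,-0.1,0,0,0],[0,0,0,-0.1,0,0,0],[0,0,0,-0.1,0,0,0]]';  python3 -m creep '[[0,0,0,-0.1,0,0,0],[0,0,0,-0.1,0,0,0],[0,0,0,-0.1,0,0,0],[0,0,0,-0.1,0,0,0],[0,0,0,-0.1,0,0,0],[0,0,0,-0.1,0,0,0],[0,0,0,-0.1,0,0,0],[0,0,0,-0.1,0,0,0],[0,0,0,0,0,0,0]]'
python3 - <<'E'
from h import *
go_rack(-.0034,.1275,.007)
E
```

```text
t: 47.85
ee_pos: [0.5461, 0.1144, 0.0066]
ee_rot: [-0.001, 0.04, 0.999, 0.0]
force: [-4.9, 0.8, 3.4]
finger_gap: 0.0005
finger_force: 2.2
t: 48.75
ee_pos: [0.5882, 0.1107, 0.007]
ee_rot: [0.001, 0.04, 0.999, -0.0]
force: [-0.0, -0.1, -0.1]
finger_gap: 0.0006
finger_force: 0.0
pos [0.5882 0.1107 0.007 ] yaw 175.4 tilt [ 0.002  -0.0004] | turn z units -0.01 shift units [-0.391  0.005  0.002] mm [-19.5   0.3   0.1]
```

```bash
python3 -m creep '[[0,0,0,-0.07,0,0,0],[0,0,0,-0.07,0,0,0],[0,0,0,-0.07,0,0,0],[0,0,0,-0.07,0,0,0],[0,0,0,0,0,0,0]]' | egrep 'pos|^force'; for i in 1 2 3 4 5; do python3 -m creep '[[0,0,0,-0.03,0,0,0],[0,0,0,0,0,0,0]]' | egrep 'pos|^force'; done;  python3 - <<'E'
from h import *
go_rack(-.0034,.1275,.007)
E
```

```text
ee_pos: [0.6017, 0.1097, 0.007]
force: [-0.9, 0.6, 1.3]
ee_pos: [0.6022, 0.1097, 0.0068]
force: [-3.9, -0.5, 3.4]
ee_pos: [0.604, 0.1096, 0.0068]
force: [-3.5, 0.1, 2.5]
ee_pos: [0.6056, 0.1095, 0.0068]
force: [-3.5, 0.1, 2.4]
ee_pos: [0.6072, 0.1093, 0.0068]
force: [-3.4, 1.0, 2.4]
ee_pos: [0.6074, 0.1093, 0.0068]
force: [-7.1, 0.3, 5.5]
pos [0.6074 0.1093 0.0068] yaw 175.4 tilt [-0.0022  0.0002] | turn z units -0.00 shift units [-0.007  0.001 -0.004] mm [-0.4  0.1 -0.2]
```

```bash
for i in 1 2; do python3 -m creep '[[0,0,0,-0.03,0,0,0],[0,0,0,0,0,0,0]]' | egrep 'pos|^force'; done; python3 -m creep '[[0,0,0,0.1,0,0,0],[0,0,0,0.3,0,0,0],[0,0,0,0.4,0,0,0],[0,0,0,0,0,-0.8,0],[0,0,0,0,0,-0.9,0],[0,0,0,0.4,0,-0.8,0],[0,0,0,0.8,0,0,0],[0,0,0,0.8,0,0,0],[0,0,0,0,0,0,0]]' | grep pos
python3 - <<'E'
from h import *
d=shot('top');f=d['frame']
cv2.imwrite('pics/t5.png',cv2.resize(f[120:185,205:325],None,fx=6,fy=6,interpolation=cv2.INTER_CUBIC))
for x in (0,.004,.03): print([proj(d,[*rk(x,y),.018])[0].round(1).tolist() for y in BY[1:]])
go_rack(.046,-.06,.055)
E
```

```text
ee_pos: [0.6074, 0.1093, 0.0067]
force: [-9.7, 0.1, 8.2]
ee_pos: [0.6074, 0.1093, 0.0066]
force: [-14.4, 0.8, 11.8]
ee_pos: [0.4682, 0.121, 0.1315]
[[228.3, 165.2], [250.9, 167.2], [273.5, 169.2], [296.2, 171.3]]
[[228.4, 164.1], [251.0, 166.1], [273.6, 168.2], [296.3, 170.2]]
[[229.0, 157.3], [251.6, 159.3], [274.2, 161.3], [296.9, 163.3]]
pos [0.471  0.1209 0.1321] yaw 175.5 tilt [0.0022 0.003 ] | turn z units 0.01 shift units [-3.729 -3.769  1.538] mm [-186.4 -188.4   76.9]
```

View pics/t5.png

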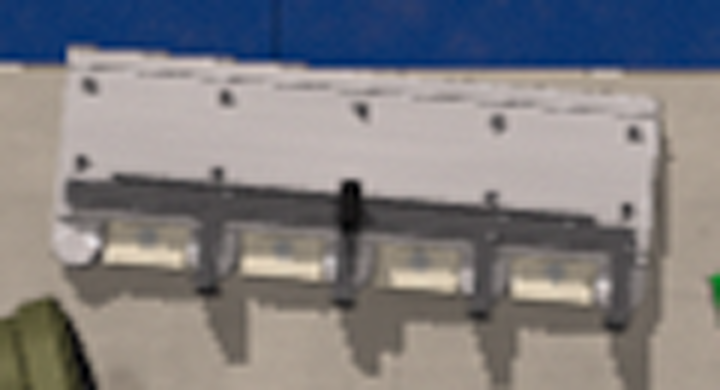

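All four tails (bays 1 to 4 at crop (145,265), (285,275), (425,288) and (550,300)) lie on one line just inside the noses, so all are home. Next I push the gate's handle with closed fingers.

```bash
python3 -m creep '[[0,0,0,-0.36,-0.36,0,0],[0,0,0,-0.36,-0.36,0,0],[0,0,0,-0.36,-0.36,0,0],[0,0,0,-0.36,-0.36,0,0],[0,0,0,-0.36,-0.36,0,0],[0,0,0,-0.36,-0.36,0,0],[0,0,0,-0.36,-0.36,0,0],[0,0,0,-0.36,-0.36,0,0],[0,0,0,-0.36,-0.36,0,0],[0,0,0,-0.36,-0.36,0,0],[0,0,0,0,0,0,0],[0,0,0,0,0,0,0]]' | grep pos; python3 -c "
from h import *
go_rack(.046,-.045,.05)"
```

```text
ee_pos: [0.6379, -0.0751, 0.1315]
pos [ 0.6379 -0.0751  0.1315] yaw 175.3 tilt [ 0.0011 -0.0018] | turn z units -0.02 shift units [-0.092  0.182  1.629] mm [-4.6  9.1 81.5]
```

```bash
python3 -m creep '[[0,0,0,-0.09,0,0,0],[0,0,0,0,0,0.6,0],[0,0,0,0,0,0.6,0],[0,0,0,0,0,0.3,0],[0,0,0,0,0,0.13,0],[0,0,0,0,0,0,0]]' | egrep 'pos|^force';python3 -m creep '[[0,0,0,0,0.1,0,0],[0,0,0,0,0.1,0,0],[0,0,0,0,0.1,0,0],[0,0,0,0,0.1,0,0],[0,0,0,0,0.1,0,0],[0,0,0,0,0.1,0,0],[0,0,0,0,0.1,0,0],[0,0,0,0,0.1,0,0]]'| egrep 'pos|^force';python3 -m creep '[[0,0,0,0,0.1,0,0],[0,0,0,0,0.1,0,0],[0,0,0,0,0.1,0,0],[0,0,0,0,0.1,0,0],[0,0,0,0,0.1,0,0],[0,0,0,0,0,0,0]]'| egrep 'pos|^force'; python3 -c "
from h import *
go_rack(.046,.024,.05)"
```

```text
ee_pos: [0.6411, -0.0735, 0.05]
force: [0.9, 0.0, 0.5]
ee_pos: [0.6444, -0.0339, 0.0503]
force: [0.1, -2.8, 0.3]
ee_pos: [0.6465, -0.0075, 0.0503]
force: [-0.7, -0.0, -0.1]
pos [ 0.6465 -0.0075  0.0503] yaw 175.5 tilt [-0.      0.0012] | turn z units 0.01 shift units [-0.029  0.198  0.006] mm [-1.4  9.9  0.3]
```

```bash
python3 -m creep '[[0,0,0,0,0.07,0,0],[0,0,0,0,0.07,0,0],[0,0,0,0,0.03,0,0],[0,0,0,0,0,0,0]]'| egrep 'pos|^force'; for i in 1 2 3 4; do python3 -m creep '[[0,0,0,0,0.04,0,0],[0,0,0,0,0,0,0]]' | egrep 'pos|^force'; done; python3 -c "
from h import *
go_rack(.046,.024,.05)"
```

```text
ee_pos: [0.6471, -0.0001, 0.0503]
force: [0.3, -1.4, 0.0]
ee_pos: [0.6472, 0.0015, 0.0503]
force: [-0.4, -0.9, -0.8]
ee_pos: [0.6474, 0.0035, 0.0503]
force: [-0.5, -1.9, 0.3]
ee_pos: [0.6476, 0.0056, 0.0503]
force: [-0.7, -1.2, 0.5]
ee_pos: [0.6477, 0.0077, 0.0503]
force: [-1.4, -0.9, 0.4]
pos [0.6477 0.0077 0.0503] yaw 175.4 tilt [-0.0001  0.0004] | turn z units -0.00 shift units [-0.029 -0.106  0.006] mm [-1.5 -5.3  0.3]
```

```bash
for i in 1 2 3 4 5; do python3 -m creep '[[0,0,0,0,0.04,0,0],[0,0,0,0,0,0,0]]' | egrep 'pos|^force'; done
```

```text
ee_pos: [0.6479, 0.0098, 0.0503]
force: [-0.8, -1.6, -0.3]
ee_pos: [0.6479, 0.0103, 0.0503]
force: [-1.0, -4.0, 0.1]
ee_pos: [0.6479, 0.0103, 0.0503]
force: [-1.9, -7.0, -0.4]
ee_pos: [0.6479, 0.0103, 0.0504]
force: [-1.7, -11.1, 0.7]
ee_pos: [0.6479, 0.0103, 0.0504]
force: [-1.6, -13.5, 0.8]
```

The gate has hit its end stop. I'll back away, lift clear and check.

```bash
python3 -m creep '[[0,0,0,0,-0.3,0,0],[0,0,0,0,-0.4,0,0],[0,0,0,0,0,-0.6,0],[0,0,0,0,0,-0.8,0],[0,0,0,0.4,-0.5,-0.5,0],[0,0,0,0.8,-0.5,0,0],[0,0,0,0.8,-0.5,0,0],[0,0,0,0.8,-0.5,0,0],[0,0,0,0.4,-0.5,0,0],[0,0,0,0,0,0,0],[0,0,0,0,0,0,0]]'
python3 - <<'E'
from h import *
d=shot('top');f=d['frame']
cv2.imwrite('pics/t6.png',cv2.resize(f[120:185,205:325],None,fx=6,fy=6,interpolation=cv2.INTER_CUBIC))
print(proj(d,[*rk(.046,.046),.068]).round(1),proj(d,[*rk(.046,0),.068]).round(1))
E
```

```text
t: 58.1
ee_pos: [0.4769, -0.1285, 0.146]
ee_rot: [0.001, 0.04, 0.999, 0.002]
force: [-0.3, 0.1, -0.4]
finger_gap: 0.0004
finger_force: 0.0
[[250.3 152.4]] [[263.  153.5]]
```

View pics/t6.png

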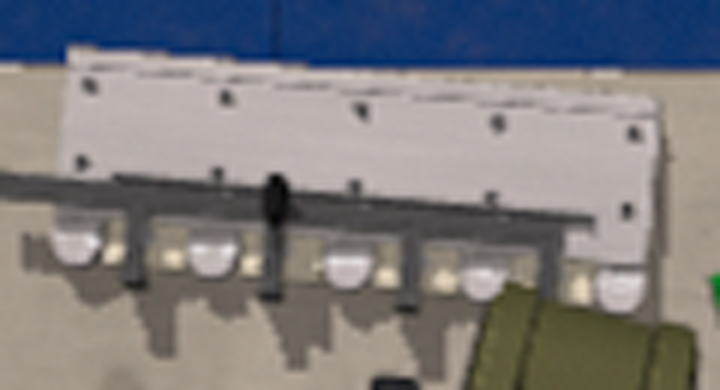

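The handle is now at crop (276,198), which is pixel (251,153). That matches the shut position (250.3,152.4), and a gate finger stands before each bay with the plates behind. The arm is clear.

```bash
python3 -c "
from cell import robot
print(robot.hand_in())"
```

```text
the job is handed in; nothing more can be done
None
```

All four white plates are home in their own bays, the gate is slid fully left to its stop, and the job was handed in at about 58 s; the judge's result was not shown.

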